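# Seat a shaft in the V-blocks of a run-out gauge and hold it down

### The job

Get the shaft gauge ready for a long shaft and hold the shaft in it for a reading: draw the red-topped stop pin up out of its bore between the two V-blocks and park it upright in the notch in the side of the gauge's base, its brass collar resting on the lug, and let it go. Then take the bright steel shaft from the wooden stand, lay it gently and centrally in both V-blocks, and finish while still holding it: keep it pressed straight down at the middle with a firm thumb's push of about 15 newtons so that it bears on both faces of the V's and pushes in the dial's plunger. Leave the other two bars and everything else on the bench where they are.

Things in the scene. Friction and masses are not known exactly. Their poses are not given: they have to be found in the camera images.
- gauge: Run-out gauge, fixed. Origin: centre of the underside of its grey base (90 x 160 x 18 mm); y along the V grooves, -x the side with the notched lug (x -45 to -93, 44 mm wide, 36 high). Steel V-blocks at y = -58 and +58: 60 mm across, 40 along y, tops at 70 mm, 90 degree V's 44 mm wide; 76 mm free gap between, with a 36 mm high boss (40 x 40) in it. Black dial under the +y end, y 80 to 94.
- v_near: The faces of both V-blocks on the gauge's -x side (steel, 45 degrees); frame the same as the gauge's. One of the two contact lines.
- v_far: The faces of both V-blocks on the gauge's +x side (steel, 45 degrees); frame the same as the gauge's. The other contact line.
- v_seat (a point): Where the middle of the shaft's axis is when the shaft lies in both V's, centred: on the gauge's middle, 65 mm above the bench, 29 mm above the boss; axes as the gauge's (y along the grooves).
- bore (a point): Mouth of the stop pin's bore: centre of the boss's top, 36 mm above the bench; 13 mm wide, 32 mm deep, vertical; the pin stands here at the start, its collar on the boss.
- notch (a point): Parking point of the pin's axis, in the lug's top face, 36 mm above the bench, 79 mm from the bore to the gauge's -x. The notch is a slot 15 mm wide (y), open upward, at its outer (-x) end and down to the bench; closed end 13 mm to +x of this point, open end 14 mm to -x.
- pin: Loose steel stop pin, 82 mm long, 140 g. Origin on its axis at the underside of the brass collar; z up along the pin. Below: shank 12 mm in diameter, 30 mm long with a chamfered foot. Above: collar 24 mm in diameter and 6 mm high, then a post 18 mm in diameter up to 52 mm, its upper part red.
- pin_grip (a point): Middle of the pin's red grip (18 mm in diameter, 23 mm high), 40 mm above the collar's underside, 12 mm below the pin's top; 76 mm above the bench at the start and when parked.
- shaft: The bright ground hollow steel shaft, loose, 24 mm in diameter, 200 mm long, about 0.6 kg (15 % more or less), with a dark ring near each end. Origin at its centre, y along its axis; it may have rolled about y. Starts in one of the three places of the stand.
- shaft_mid (a point): Centre of the bright steel shaft (on its axis, half-way along); y along its axis. At the start 45 mm above the bench.
- rack: Plywood stand for bars, fixed: base 220 (x) x 160 (y) x 12 mm. Origin: centre of its underside; y along the bars. Two V-notched combs 16 mm thick, 44 mm high, at y = -70 and +70; three places at x = -72, 0 and +72 mm; the bars' axes lie 45 mm above the bench, their middles free between the combs.
- brass_bar: Brass bar of the same size (24 mm by 200 mm) in another place of the stand, to be left alone. Origin at its centre, y along its axis.
- black_bar: Black bar of the same size (24 mm by 200 mm) in another place of the stand, to be left alone. Origin at its centre, y along its axis.
- plunger (a joint): Plunger of the dial under the shaft's end, in m: 0 is fully out (tip up), it grows as the shaft pushes it down, about 0.0025 when the shaft is seated; under 1 N.
- plunger_tip (a point): Tip of the dial's plunger, 55.5 mm above the bench when out, 87 mm from the gauge's middle to its +y.
- screwdriver: Screwdriver with a blue handle, 200 mm, lying at the left side. Bystander.
- hammer: Hammer, 280 mm, lying at the right side. Bystander.
- collet0: Steel collet, 33 mm in diameter, 40 mm high, standing at the far side. Bystander.
- collet1: Second steel collet, the same. Bystander.
- toolholder: Steel taper tool holder standing nose down, 63 mm in diameter, 152 mm high, at the left side. Bystander.

How it is judged:
On the way, in this order (a step that is already met when the one before it is completed fails the run):
1. the stop pin stands in the notch, collar on the lug, let go (x of pin in the frame of gauge between -0.091 and -0.067 m and y of pin in the frame of gauge between -0.006 and 0.006 m and z of pin in the frame of gauge between 0.034 and 0.0395 m and angle between pin_grip's own z axis and vertical below 0.12 rad and contact force between the fingers and pin below 0.2 N), for 0.2 s.
2. the bright steel shaft lies in both V-blocks (x of shaft_mid in the frame of gauge between -0.002 and 0.002 m and y of shaft_mid in the frame of gauge between -0.012 and 0.012 m and z of shaft_mid in the frame of gauge between 0.063 and 0.067 m and angle between the y axis of shaft_mid and the y axis of gauge, either way round below 0.03 rad), for 0.1 s.
At the end, for the whole second after the job is handed in: Pin upright in the notch (12 mm along, 6 mm across), collar on the lug, let go; shaft in both V's (2 mm, 0.03 rad, 12 mm lengthwise), still, pressed by the fingers: over 3.5 N on each contact line and over 7 N on one (its weight alone gives under 5), plunger in by over 1.5 mm (all of step 1 and all of step 2 and contact force between shaft and v_near above 3.5 N and contact force between shaft and v_far above 3.5 N and (contact force between shaft and v_near above 7 N or contact force between shaft and v_far above 7 N) and contact force between the fingers and shaft above 4 N and contact force between shaft and pin below 0.2 N and value of joint plunger above 0.0015 m and linear speed of shaft below 0.02 m/s); the arm keeps its last pose, push and grip.
It fails at once if the other bars or the bystanders were disturbed (bars by more than 20 mm, the rest by more than 30 mm) (distance of any of brass_bar, black_bar from where it was at the start of the episode above 0.02 m or distance of any of screwdriver, hammer, collet0, collet1, toolholder from where it was at the start of the episode above 0.03 m).
It fails at once if the shaft was dropped into the V-blocks (let go of over 3.5 mm above its seat) (horizontal distance between shaft_mid and v_seat below 0.05 m and z of shaft_mid in the frame of gauge above 0.0685 m and contact force between the fingers and shaft below 0.05 N and contact force between shaft and gauge below 0.05 N).
It fails at once if the shaft was slammed onto or pressed too hard into the gauge (over 80 N) (contact force between shaft and v_near above 80 N or contact force between shaft and v_far above 80 N).
It also fails if it takes over 61 s, if anything falls off the work surface, if the arm or the gripper's body presses on something with over 40 N, if the wrist force passes 120 N, or if a joint passes its speed limit or range.

### The arm

A 7-joint arm with a two-finger parallel gripper is mounted at the origin on the work surface. World frame = base frame: x ahead of the robot, y to its left, z up, the work surface at z = 0. Lengths are in m, angles in rad, forces in N, time in s.
With the tool pointing down it reaches from about 0.4 to 0.85 m from the base axis. Payload 4.4 kg.
Tool frame: the origin (TCP) lies midway between the tips of the shut fingers; the grasp point (between the pads) lies ctrl.grasp_offset behind it (ctrl.grasp_offset is the distance from the TCP to the grasp point, in m); x points along the fingers, y is the direction in which the jaws open and shut, and the axes are right-handed (so a half turn about x gives the same grasp; the last joint's range is limited). The gripper opens to 94 mm and grips with 3 to 60 N. Pads are 16 mm wide; open, the fingers measure 119 mm over their backs; the gripper's body (75 mm by 177 mm) begins 78 mm behind the grasp point.
Start: joints at [1.165, 0.628, 0.038, 1.517, -0.027, 0.996, -0.02], TCP at [0.217, -0.613, 0.205] pointing down, gripper open.
Joint ranges: [-3.06, 3.06], [-0.37, 2.12], [-1.25, 1.32], [0.18, 2.47], [-1.1, 4.24], [0.23, 1.98], [-2.94, 2.94]. Speed limits (rad/s): [2.57, 2.57, 3.14, 3.14, 3.14, 3.14, 3.14].

### API

Orientations are given as a rotation vector (axis times angle).
In Python, from workcell import ctrl gives the robot as it stands. The module is installed in compiled form; this text tells all that it offers.
- The arm moves only by the shell command python3 -m crank 'ROWS' [FORCE]. ROWS is JSON, a list of rows, each a list of 3 entries, a list of its own where there are three numbers: the shift along the world's x, y, z in cm, then the turn, a rotation vector about the world's x, y, z in rad, then the closure in counts, from 0 (fully open) to 255 (shut). In form: [[[dx, dy, dz], [rx, ry, rz], hand], ...]. A call has 1 to 20 rows; each row shifts and turns the pose as measured when the row begins; what a row does not reach is not made up. A row lasts 1/12 s, in which the tool goes at most 41.7 mm and 7.16 degrees, less where a joint would pass 70% of its speed; a pose out of reach is approached as far as the arm can. A call is refused whole if a number of a shift passes 4.17 or a number of a turn 0.125, either way. A call with a gripper value outside its range is refused whole. The fingers move at their own pace and stop on an object; FORCE is the grip in N (left out, the last holds). Time passes only in rows, so rows that do not move let the fingers close. It gives the time, the measured TCP pose, the force and the opening at its end, in the units of the state.
- ctrl.sense(): the state, without advancing time (a new reading comes with each control period).
- ctrl.grab_frame(name): name is "scene" or "side" or "wrist"; returns a dict with "frame" (400x640x3 uint8, blue, green, red), "range_z" (400x640 float32, m along the optical axis (not along the pixel's ray), 0 where there is no reading), "fx", "fy", "cx", "cy" (pixels), "R" (3x3) and "t" (3): a world point X has camera coordinates R X + t. Camera axes: x right, y down, z forward; pixel columns grow to the right and rows downward; lengths in m; the calibration is good to about 2 mm. A picture is of the moment at which its call begins.
- ctrl.sign_off(): hands the job in, once; it reports no verdict.
The state is a dict: "t": time; "q": joint angles; "joint_vel": joint speeds; "joint_efforts": joint torques, N m; "tcp_pos": TCP position; "ee_rot": TCP orientation; "force": force on the tool from outside, world axes, zero at the start; "wrist_torque": the same for the moment, N m; "opening": finger opening in m.
Only numpy, scipy, OpenCV 4.12 (cv2) and the standard library are available. Lean on these libraries where they do the work, as an engineer would, in place of code of your own. Each camera call takes 0.05 s, during which the arm holds its last target. There are 200 camera calls.

## Working session

There is one attempt and no reset: what is moved stays moved. The work goes in short steps, Python scripts to look and compute and a shell command to move; the robot and the scene stay as the last step left them, time stands still between calls to the robot, and variables do not carry over. Pictures are saved under pics/ and viewed, about 8 in all and at most 12, crops included, and the job is handed in when it is done.

```bash
mkdir -p pics
cat > h.py <<'E'
from workcell import ctrl
import numpy as np, cv2
def cloud(f):
    z=f["range_z"]; v,u=np.mgrid[:400,:640]
    P=np.stack([(u-f["cx"])/f["fx"]*z,(v-f["cy"])/f["fy"]*z,z],-1)
    W=(P-np.array(f["t"]))@np.array(f["R"]); W[z==0]=np.nan
    return W
def proj(f,X):
    c=np.array(f["R"])@np.array(X)+np.array(f["t"])
    return f["fx"]*c[0]/c[2]+f["cx"],f["fy"]*c[1]/c[2]+f["cy"]
def grab(n):
    f=ctrl.grab_frame(n); return f,cloud(f)
E
python3 - <<'E'
from h import *
print(ctrl.sense(), ctrl.grasp_offset)
for n in ("scene","side"):
    f,W=grab(n); cv2.imwrite(f"pics/{n}0.png",f["frame"]); np.savez(f"{n}0.npz",W=W,frame=f["frame"])
    print(n,-np.array(f["R"]).T@f["t"])
E
```

```text
{'t': 0.0, 'q': array([ 1.1652347 ,  0.62930532,  0.03840679,  1.51833665, -0.02695143,
        0.99632492, -0.01998816]), 'joint_vel': array([ 3.12743493e-04,  1.02500075e-03,  2.58185876e-04,  3.96566588e-04,
       -2.97666522e-04, -7.40356306e-05, -4.03237018e-04]), 'joint_efforts': array([-6.96096431e-04, -5.49732649e+01,  1.14339184e+00, -1.86638689e+01,
       -5.22475666e-02,  2.34141009e-02,  1.82393433e-04]), 'tcp_pos': array([ 0.21643334, -0.61220723,  0.20458999]), 'ee_rot': array([ 2.03738664,  0.35149951, -2.03812128]), 'force': array([ 0.14160528,  0.40151942, -0.08900257]), 'wrist_torque': array([-0.00107566, -0.01128205,  0.03457756]), 'opening': 0.0939298017922057} 0.0188
scene [ 1.71724534 -0.90218899  1.43595902]
side [0.00716582 0.82893045 0.74786691]
```

View pics/scene0.png

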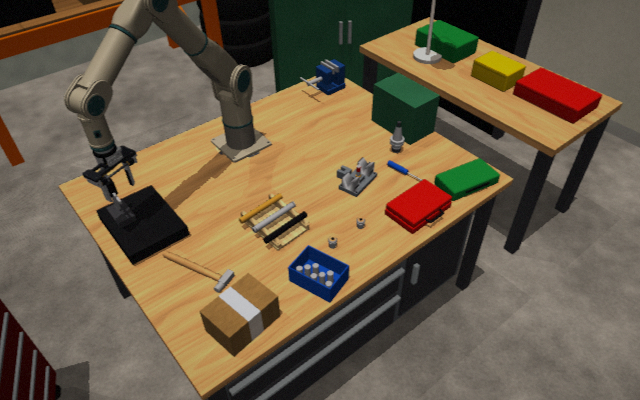

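View pics/side0.png

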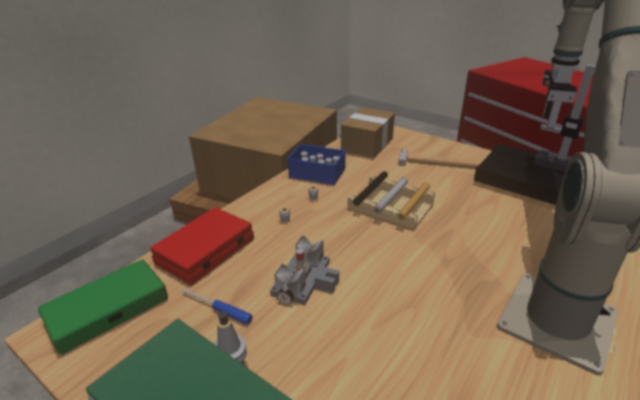

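The scene picture shows the stand at about (275,220), with brass nearest the robot, the bright shaft in the middle and black farthest. The gauge is at (355,175). The side view shows the dial at (287,295) and the lug pointing to the robot at (330,280). Next I'll measure both.

Run:
```python
from h import *
for n,(gu,gv),(ru,rv) in (("scene",(355,175),(275,220)),("side",(305,270),(392,200))):
    d=np.load(n+"0.npz"); W=d["W"]; F=d["frame"].astype(int)
    def box(u,v,r): 
        s=np.s_[v-r:v+r,u-r:u+r]; return W[s].reshape(-1,3),F[s].reshape(-1,3)
    P,C=box(gu,gv,38); k=np.isfinite(P[:,2])
    for lo,hi in ((.062,.078),(.030,.042),(.014,.022),(.08,.1)):
        m=k&(P[:,2]>lo)&(P[:,2]<hi)
        if m.sum()<6: continue
        (c,s,a)=cv2.minAreaRect(P[m,:2].astype(np.float32)*1000); print(n,"gauge z",lo,m.sum(),np.round(c,1),np.round(s,1),round(a,1),P[m].mean(0).round(4))
    red=k&(C[:,2]>C[:,1]*1.8)&(C[:,2]>60)&(P[:,2]>.04)&(P[:,2]<.1); print("red",red.sum(),P[red].mean(0),P[red].max(0))
    P,C=box(ru,rv,50); k=np.isfinite(P[:,2])
    m=k&(P[:,2]>.048)&(P[:,2]<.065); Q=P[m];CC=C[m]
    sat=CC.max(1)-CC.min(1); br=CC.max(1)
    for nm,mm in (("bright",(sat<45)&(br>80)),("black",br<55),("brass",(sat>60))):
        q=Q[mm]
        if len(q)<8: continue
        (c,s,a)=cv2.minAreaRect(q[:,:2].astype(np.float32)*1000); vx=cv2.fitLine(q[:,:2].astype(np.float32),cv2.DIST_HUBER,0,.001,.001).ravel()
        print(n,nm,len(q),np.round(c,1),np.round(s,1),round(a,1),vx.round(3),q[:,2].max().round(4))
```

```text
scene gauge z 0.062 162 [565.2 266.4] [201.9 433.5] 45.1 [0.5581 0.2334 0.0688]
scene gauge z 0.03 190 [554.  261.1] [230.7 438.2] 45.1 [0.5466 0.2206 0.0362]
scene gauge z 0.014 182 [522.  257.2] [276.5 422.2] 39.9 [0.5647 0.2377 0.0181]
scene gauge z 0.08 18 [549.5 229.5] [12.4 21.6] 47.8 [0.5502 0.2284 0.0873]
red 64 [0.73119964 0.19823408 0.05887811] [0.79312101 0.23228344 0.08788171]
scene bright 317 [ 671.  -178.6] [314.5 196.1] 1.6 [ 0.98  -0.201  0.619 -0.199] 0.0648
scene black 250 [ 677.  -176.7] [177.4 197.1] 3.9 [ 0.085 -0.996  0.604 -0.174] 0.0649
scene brass 333 [ 618.2 -173.9] [387.6 201.3] 5.9 [ 0.998  0.058  0.523 -0.187] 0.0646
side gauge z 0.062 362 [544.  229.3] [ 61.4 159.1] 15.3 [0.5423 0.2374 0.0672]
side gauge z 0.03 629 [523.3 240.1] [153.5 115.6] 61.1 [0.5091 0.2376 0.0352]
side gauge z 0.014 599 [519. 230.] [139.5 175.6] 15.9 [0.5199 0.2366 0.0172]
side gauge z 0.08 43 [544.2 229.4] [19.5 17.6] 12.4 [0.5422 0.2309 0.0858]
red 27 [0.53846427 0.23455437 0.07551827] [0.54425477 0.24082516 0.08292263]
side bright 273 [ 638.2 -186.9] [205.3 288.5] 85.4 [ 0.073 -0.997  0.518 -0.168] 0.0596
side black 149 [ 588.6 -174.8] [ 13.9 192.9] 4.6 [ 0.083 -0.997  0.587 -0.168] 0.058
side brass 262 [ 450.  -194.9] [ 22.8 201.6] 4.2 [ 0.079 -0.997  0.446 -0.173] 0.0584
```

```bash
cat >> h.py <<'E'
from scipy.spatial.transform import Rotation as Ro
def pose():
    s=ctrl.sense(); R=Ro.from_rotvec(s["ee_rot"]).as_matrix()
    return s,R
def togo(goal,yaw,zt=None):
    """shift (cm) of TCP to goal and turn rotvec so tool x is down, tool y along +-yaw(deg)"""
    s,R=pose(); out=[]
    for k in (0,180):
        a=np.radians(yaw+k); y=np.array([np.cos(a),np.sin(a),0]); x=np.array([0,0,-1.])
        G=np.stack([x,y,np.cross(x,y)],1)
        out.append(Ro.from_matrix(G@R.T).as_rotvec())
    out.sort(key=np.linalg.norm)
    print("tcp",s["tcp_pos"].round(4),"shift cm",((np.array(goal)-s["tcp_pos"])*100).round(2),"turn",out[0].round(3),"alt",out[1].round(3),"F",s["force"].round(1),"open",round(s["opening"],4),"t",round(s["t"],2),"q7",s["q"][6].round(2))
E
python3 - <<'E'
from h import *
print(pose()[1].round(3))
togo([.544,.229,.2],15.3)
for n in ("side",):
    W=np.load(n+"0.npz")["W"]; 
    P=W[300:370,200:250].reshape(-1,3);m=(P[:,2]>.1)&(P[:,2]<.2);print(P[m].mean(0),P[m].max(0))
    m=(W[...,2]>.1)&(W[...,0]>.3)&(W[...,0]<.75)&(abs(W[...,1])<.45);P=W[m];print(len(P),P.min(0),P.max(0))
E
```

```text
[[-0.001  0.333 -0.943]
 [ 0.002 -0.943 -0.333]
 [-1.    -0.002  0.   ]]
tcp [ 0.2165 -0.6123  0.2047] shift cm [32.75 84.13 -0.47] turn [-1.000e-03 -2.000e-03  1.498e+00] alt [-2.000e-03  1.000e-03 -1.644e+00] F [ 0.2  0.4 -0.1] open 0.094 t 0.1 q7 -0.02
[0.42498234 0.56805813 0.17431074] [0.4990788  0.62358302 0.19999593]
20 [ 0.73437204 -0.44944281  0.10070907] [ 0.74966606 -0.4256977   0.11152258]
```

```bash
python3 -m crank '[[[2,1.6,0.5],[0,0,0.03],0],[[3,2.4,0.5],[0,0,0.06],0],[[3,2.4,0],[0,0,0.06],0],[[3,2.4,0],[0,0,0.06],0],[[3,2.4,0],[0,0,0.06],0],[[3,2.4,0],[0,0,0.06],0],[[3,2.4,0],[0,0,0.06],0],[[3,2.4,0],[0,0,0.06],0],[[3,2.4,0],[0,0,0.06],0],[[3,2.4,0],[0,0,0.06],0],[[3,2.4,0],[0,0,0.06],0],[[0.5,3.5,0],[0,0,0.06],0],[[0.5,3.5,0],[0,0,0.06],0],[[0.5,3.5,0],[0,0,0.06],0],[[0.5,3.5,0],[0,0,0.06],0],[[0.5,3.5,0],[0,0,0.06],0],[[0.5,3.5,0],[0,0,0.06],0],[[0.5,3.5,0],[0,0,0.06],0],[[0.5,3.5,0],[0,0,0.06],0],[[0,2,0],[0,0,0.03],0]]' 40 && python3 -c "
from h import *
togo([.544,.229,.22],15.3)"
```

```text
t: 1.77
tcp_pos: [0.5774, -0.0305, 0.206]
ee_rot: [1.237, 1.188, -1.257]
force: [-0.3, 0.3, -0.6]
opening: 0.0937
tcp [ 0.5774 -0.0305  0.206 ] shift cm [-3.34 25.95  1.4 ] turn [ 0.008 -0.009  0.318] alt [-0.013 -0.011 -2.824] F [-0.3  0.3 -0.6] open 0.0937 t 1.77 q7 -0.23
```

```bash
python3 -m crank '[[[-0.3,2.5,0.3],[0,0,0.04],0],[[-0.4,3.3,0.3],[0,0,0.04],0],[[-0.4,3.3,0.3],[0,0,0.04],0],[[-0.4,3.3,0.3],[0,0,0.04],0],[[-0.5,3.3,0.2],[0,0,0.04],0],[[-0.5,3.3,0],[0,0,0.04],0],[[-0.5,3.3,0],[0,0,0.04],0],[[-0.4,2.5,0],[0,0,0.03],0],[[0,1,0],[0,0,0.01],0],[[0,0,0],[0,0,0],0]]' && python3 -c "
from h import *
togo([.544,.229,.22],15.3)
f,W=grab('wrist'); cv2.imwrite('pics/w1.png',f['frame']); np.savez('w1.npz',W=W,frame=f['frame']); print(f['R'],f['t'])
print(proj(f,[.544,.229,.088]))"
```

```text
t: 2.6
tcp_pos: [0.5362, 0.2453, 0.2172]
ee_rot: [0.978, 1.341, -1.003]
force: [0.2, -0.4, 0.3]
opening: 0.0939
tcp [0.5362 0.2453 0.2172] shift cm [ 0.78 -1.63  0.28] turn [ 0.008 -0.014 -0.027] alt [0.022 0.013 3.114] F [ 0.2 -0.4  0.3] open 0.0939 t 2.6 q7 -0.42
[[ 0.95699516  0.28971437 -0.01502844]
 [ 0.28534988 -0.93070878  0.22881568]
 [ 0.05230409 -0.22326386 -0.97335375]] [-0.58098093  0.04846566  0.42685311]
(np.float64(320.792059793786), np.float64(212.1994390223702))
```

View pics/w1.png

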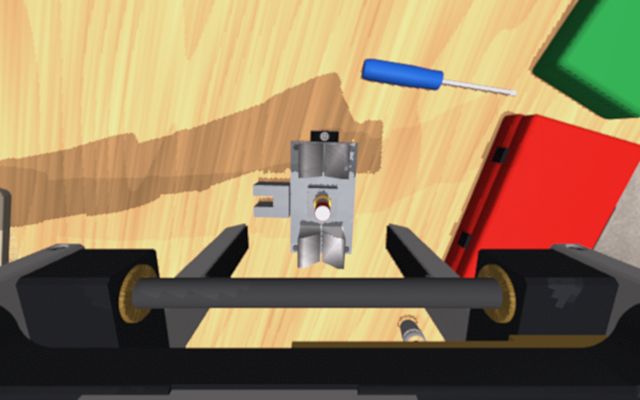

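The wrist view shows the gauge nearly square. The pin top is at about (322,212), matching its prediction, the notched lug is at (268,198), and the dial is at (323,135). Next I'll take a precise fix from this cloud.

```bash
cat > fix.py <<'E'
from h import *
from scipy.optimize import least_squares
def gauge(W,c0=(.544,.229),yaw0=15.3):
    P=W.reshape(-1,3); P=P[np.isfinite(P[:,2])]
    P=P[np.hypot(P[:,0]-c0[0],P[:,1]-c0[1])<.13]
    # V faces: |x_g| = z - (65mm - 12*sqrt2mm)  with apex height
    def loc(p,Q):
        a=p[2]; d=Q[:,:2]-p[:2]; return np.c_[d@[np.cos(a),np.sin(a)],d@[-np.sin(a),np.cos(a)]]
    p=np.array([*c0,np.radians(yaw0)])
    for _ in range(3):
        L=loc(p,P); ax=abs(L[:,0]); ay=abs(L[:,1])
        m=(ax>.004)&(ax<.019)&(ay>.042)&(ay<.074)&(P[:,2]>.05)&(P[:,2]<.069)
        Q=P[m]
        r=least_squares(lambda q:abs(loc(np.r_[q[:2],q[2]],Q)[:,0])-(Q[:,2]-.065+.01697)+q[3],np.r_[p,0.],loss="soft_l1",f_scale=.001)
        # lengthwise fixed by the block tops/faces span
        B=P[(P[:,2]>.060)&(P[:,2]<.074)]; Lb=loc(r.x,B); Lb=Lb[abs(Lb[:,0])<.032]; 
        lo,hi=np.percentile(Lb[:,1],[1,99]); mid=(lo+hi)/2
        a=r.x[2]; x=np.array(r.x[:2]); 
        x=x+mid*np.array([-np.sin(a),np.cos(a)]); p=np.r_[x,a]
    print("gauge",p[:2].round(4),"yaw",np.degrees(p[2]).round(2),"n",len(Q),"zoff",r.x[3].round(4),"yspan",lo,hi)
    L=loc(p,P)
    m=(P[:,2]>.083)&(P[:,2]<.095)&(np.hypot(*L.T)<.03); print("pin top",P[m].mean(0).round(4),m.sum(),P[m,2].max(),"in gauge",L[m].mean(0).round(4))
    m=(abs(P[:,2]-.036)<.003)&(L[:,0]<-.05)&(L[:,0]>-.1)&(abs(L[:,1])<.03); l=L[m]
    print("lug y range",np.percentile(l[:,1],[1,99]),"x",np.percentile(l[:,0],[1,99]), "slot edges", l[(l[:,1]<0)&(l[:,0]<-.07),1].max(), l[(l[:,1]>0)&(l[:,0]<-.07),1].min())
    return p
if __name__=="__main__": 
    gauge(np.load("w1.npz")["W"])
E
python3 fix.py
```

```text
gauge [0.5455 0.2289] yaw 15.42 n 1231 zoff -0.0007 yspan 0.8161961849305474 0.9711168093926601
pin top [0.5454 0.2291 0.087 ] 199 0.08893415609181979 in gauge [-0.      0.0002]
lug y range [-0.02183317  0.02162794] x [-0.09253599 -0.05065163] slot edges -0.007355957104320861 0.00704958434630576
```

```bash
python3 -c "
from h import *
togo([.5455,.229,.14],15.4)"
python3 -m crank '[[[0.6,-1.0,-1.5],[0.008,-0.014,-0.025],0],[[0.3,-0.6,-2.5],[0,0,0],0],[[0,0,-2.5],[0,0,0],0],[[0,0,-1],[0,0,0],0],[[0,0,0],[0,0,0],0],[[0,0,0],[0,0,0],0]]' && python3 -c "
from h import *
togo([.5455,.229,.057],15.4)"
```

```text
tcp [0.5362 0.2439 0.2171] shift cm [ 0.93 -1.49 -7.71] turn [ 0.009 -0.015 -0.024] alt [0.023 0.014 3.117] F [-0.5 -0.6  0.3] open 0.0942 t 2.65 q7 -0.42
t: 3.15
tcp_pos: [0.5502, 0.2129, 0.1401]
ee_rot: [1.018, 1.308, -1.027]
force: [-0.6, -0.1, 0.2]
opening: 0.094
tcp [0.5502 0.2129 0.1401] shift cm [-0.47  1.61 -8.31] turn [0.009 0.003 0.02 ] alt [ 0.005 -0.015 -3.122] F [-0.6 -0.1  0.2] open 0.094 t 3.15 q7 -0.45
```

```bash
python3 -m crank '[[[-0.4,1.4,0],[0.008,0.003,0.02],0],[[0,0,0],[0,0,0],0],[[0,0,0],[0,0,0],0]]' && python3 -c "
from h import *
togo([.5455,.229,.057],15.4)"
```

```text
t: 3.4
tcp_pos: [0.5479, 0.2271, 0.1427]
ee_rot: [1.011, 1.322, -1.008]
force: [0.3, -0.1, 0.1]
opening: 0.0939
tcp [0.5479 0.2271 0.1427] shift cm [-0.24  0.19 -8.57] turn [-0.     0.003  0.001] alt [ 0.005  0.    -3.141] F [ 0.3 -0.1  0.1] open 0.0939 t 3.4 q7 -0.45
```

```bash
python3 -m crank '[[[-0.2,0.2,-1],[0,0,0],0],[[0,0,-2],[0,0,0],0],[[0,0,-2],[0,0,0],0],[[0,0,-1],[0,0,0],0],[[0,0,0],[0,0,0],0],[[0,0,0],[0,0,0],0]]' && python3 -c "
from h import *
togo([.5455,.229,.057],15.4)"
```

```text
t: 3.9
tcp_pos: [0.5472, 0.2336, 0.0833]
ee_rot: [1.015, 1.32, -0.997]
force: [0.5, 0.1, 0.5]
opening: 0.0944
tcp [0.5472 0.2336 0.0833] shift cm [-0.17 -0.46 -2.63] turn [-0.005  0.011 -0.002] alt [-0.017 -0.008  3.139] F [0.5 0.1 0.5] open 0.0944 t 3.9 q7 -0.5
```

```bash
python3 -m crank '[[[-0.2,-0.4,-1],[-0.005,0.011,0],0],[[0,0,-1],[0,0,0],0],[[0,0,-0.5],[0,0,0],0],[[0,0,0],[0,0,0],0]]' && python3 -c "
from h import *
togo([.5455,.229,.057],15.4)"
```

```text
t: 4.23
tcp_pos: [0.5464, 0.2301, 0.058]
ee_rot: [1.009, 1.325, -1.005]
force: [0.6, -0.8, 0.4]
opening: 0.0941
tcp [0.5464 0.2301 0.058 ] shift cm [-0.09 -0.11 -0.1 ] turn [-0.001  0.002 -0.002] alt [-3.000e-03 -2.000e-03  3.139e+00] F [ 0.6 -0.8  0.4] open 0.0941 t 4.23 q7 -0.51
```

```bash
python3 -m crank '[[[-0.1,-0.1,-0.1],[0,0,0],255],[[0,0,0],[0,0,0],255],[[0,0,0],[0,0,0],255],[[0,0,0],[0,0,0],255],[[0,0,0],[0,0,0],255],[[0,0,0],[0,0,0],255],[[0,0,0],[0,0,0],255],[[0,0,0],[0,0,0],255],[[0,0,0],[0,0,0],255],[[0,0,0],[0,0,0],255]]' 40 && python3 -c "
from h import *
togo([.5455,.229,.11],15.4)"
```

```text
t: 5.07
tcp_pos: [0.5464, 0.2294, 0.0583]
ee_rot: [1.011, 1.323, -1.003]
force: [-0.1, -0.3, 0.8]
opening: 0.0307
tcp [0.5464 0.2294 0.0583] shift cm [-0.09 -0.04  5.17] turn [-0.002  0.004 -0.002] alt [-0.007 -0.004  3.14 ] F [-0.1 -0.3  0.8] open 0.0307 t 5.07 q7 -0.51
```

```bash
python3 -m crank '[[[0,0,0],[0,0,0],255],[[0,0,0],[0,0,0],255],[[0,0,0],[0,0,0],255],[[0,0,0],[0,0,0],255],[[0,0,0],[0,0,0],255]]' && python3 -c "
from h import *
togo([.5455,.229,.11],15.4)"
```

```text
t: 5.48
tcp_pos: [0.5462, 0.2294, 0.0583]
ee_rot: [1.011, 1.323, -1.004]
force: [0.6, 0.2, 0.0]
opening: 0.0168
tcp [0.5462 0.2294 0.0583] shift cm [-0.07 -0.04  5.17] turn [-0.002  0.004 -0.002] alt [-7.000e-03 -3.000e-03  3.139e+00] F [0.6 0.2 0. ] open 0.0168 t 5.48 q7 -0.51
```

```bash
python3 -m crank '[[[0,0,0.5],[0,0,0],255],[[0,0,1],[0,0,0],255],[[0,0,1],[0,0,0],255],[[0,0,1],[0,0,0],255],[[0,0,1],[0,0,0],255],[[0,0,0.5],[0,0,0],255],[[0,0,0],[0,0,0],255],[[0,0,0],[0,0,0],255]]' && python3 -c "
from h import *
togo([.5455-.0762,.229-.021,.11],15.4)"
```

```text
t: 6.15
tcp_pos: [0.5465, 0.2295, 0.1149]
ee_rot: [1.012, 1.322, -1.002]
force: [0.0, 0.9, -1.7]
opening: 0.0173
tcp [0.5465 0.2295 0.1149] shift cm [-7.72 -2.15 -0.49] turn [-0.003  0.006 -0.002] alt [-0.009 -0.005  3.14 ] F [ 0.   0.9 -1.7] open 0.0173 t 6.15 q7 -0.47
```

```bash
python3 -m crank '[[[-1,-0.3,0],[0,0,0],255],[[-2,-0.5,0],[0,0,0],255],[[-2,-0.5,0],[0,0,0],255],[[-1.5,-0.4,0],[0,0,0],255],[[-0.8,-0.2,0],[0,0,0],255],[[0,0,0],[0,0,0],255],[[0,0,0],[0,0,0],255],[[0,0,0],[0,0,0],255]]' && python3 -c "
from h import *
togo([.5455-.0762,.229-.021,.11],15.4)"
```

```text
t: 6.82
tcp_pos: [0.47, 0.2085, 0.1136]
ee_rot: [1.011, 1.323, -1.005]
force: [0.4, 0.4, -0.5]
opening: 0.0175
tcp [0.47   0.2085 0.1136] shift cm [-0.07 -0.05 -0.36] turn [-0.002  0.004 -0.001] alt [-6.000e-03 -3.000e-03  3.141e+00] F [ 0.4  0.4 -0.5] open 0.0175 t 6.82 q7 -0.53
```

```bash
python3 -m crank '[[[0,0,-0.8],[0,0,0],255],[[0,0,-1],[0,0,0],255],[[0,0,-0.4],[0,0,0],255],[[0,0,0],[0,0,0],255],[[0,0,0],[0,0,0],255]]'
python3 - <<'E'
from h import *
togo([.470,.2084,.0583],15.4)
f,W=grab("side"); cv2.imwrite("pics/s2.png",cv2.resize(f["frame"][200:330,230:410],None,fx=4,fy=4,interpolation=cv2.INTER_CUBIC))
E
```

```text
t: 7.23
tcp_pos: [0.4725, 0.2092, 0.0882]
ee_rot: [1.013, 1.322, -1.005]
force: [0.3, -0.2, -2.2]
opening: 0.0176
tcp [0.4725 0.2092 0.0882] shift cm [-0.25 -0.08 -2.99] turn [-0.003  0.005  0.   ] alt [ 0.008  0.004 -3.141] F [ 0.3 -0.2 -2.2] open 0.0176 t 7.23 q7 -0.55
```

View pics/s2.png

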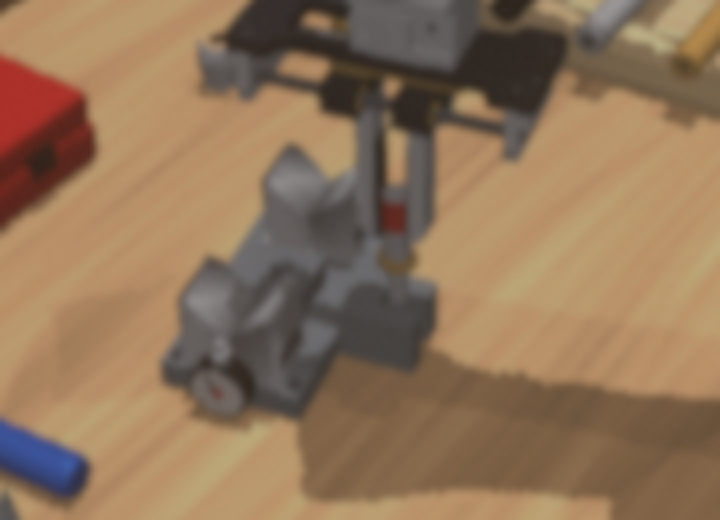

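The pin hangs upright in the fingers with its foot over the slot in the lug, around (395,290). I'll lower it.

```bash
python3 -m crank '[[[-0.25,-0.1,-0.5],[0,0,0],255],[[0,0,-0.7],[0,0,0],255],[[0,0,-0.7],[0,0,0],255],[[0,0,-0.4],[0,0,0],255],[[0,0,0],[0,0,0],255],[[0,0,0],[0,0,0],255]]' && python3 -c "
from h import *
togo([.470,.2084,.0583],15.4)"
```

```text
t: 7.78
tcp_pos: [0.4698, 0.2082, 0.0628]
ee_rot: [1.013, 1.322, -1.004]
force: [0.4, -0.3, -1.7]
opening: 0.0175
tcp [0.4698 0.2082 0.0628] shift cm [ 0.02  0.02 -0.45] turn [-0.003  0.005  0.   ] alt [ 0.008  0.004 -3.141] F [ 0.4 -0.3 -1.7] open 0.0175 t 7.78 q7 -0.58
```

```bash
python3 -m crank '[[[0,0,-0.3],[0,0,0],255],[[0,0,-0.1],[0,0,0],255],[[0,0,-0.1],[0,0,0],255],[[0,0,0],[0,0,0],255]]' && python3 -c "
from h import *
togo([.470,.2084,.0583],15.4)"
```

```text
t: 8.12
tcp_pos: [0.4704, 0.2086, 0.0584]
ee_rot: [1.014, 1.321, -1.003]
force: [0.5, 1.0, -1.7]
opening: 0.0171
tcp [0.4704 0.2086 0.0584] shift cm [-0.04 -0.02 -0.01] turn [-0.003  0.006  0.   ] alt [ 0.01   0.005 -3.141] F [ 0.5  1.  -1.7] open 0.0171 t 8.12 q7 -0.58
```

```bash
python3 -m crank '[[[0,0,-0.1],[0,0,0],255],[[0,0,-0.1],[0,0,0],255],[[0,0,0],[0,0,0],255]]' && python3 -c "
from h import *
togo([.470,.2084,.0583],15.4)"
```

```text
t: 8.37
tcp_pos: [0.4707, 0.2088, 0.0586]
ee_rot: [1.015, 1.319, -1.002]
force: [0.2, -0.8, -1.6]
opening: 0.0171
tcp [0.4707 0.2088 0.0586] shift cm [-0.07 -0.04 -0.03] turn [-0.003  0.008  0.   ] alt [ 0.013  0.005 -3.141] F [ 0.2 -0.8 -1.6] open 0.0171 t 8.37 q7 -0.58
```

```bash
python3 -m crank '[[[-0.05,0,-0.3],[0,0,0],255],[[0,0,-0.2],[0,0,0],255],[[0,0,-0.1],[0,0,0],255]]' && python3 -c "
from h import *
togo([.470,.2084,.0583],15.4)"
```

```text
t: 8.62
tcp_pos: [0.471, 0.2089, 0.0582]
ee_rot: [1.016, 1.315, -1.001]
force: [0.1, 0.2, 1.5]
opening: 0.0172
tcp [0.471  0.2089 0.0582] shift cm [-0.1  -0.05  0.01] turn [-0.002  0.013  0.001] alt [ 2.000e-02  3.000e-03 -3.141e+00] F [0.1 0.2 1.5] open 0.0172 t 8.62 q7 -0.59
```

```bash
python3 -m crank '[[[0,0,0],[0,0,0],120],[[0,0,0],[0,0,0],120],[[0,0,0],[0,0,0],120],[[0,0,0],[0,0,0],120],[[0,0,0],[0,0,0],120],[[0,0,0],[0,0,0],120],[[0,0,0.5],[0,0,0],120],[[0,0,1.5],[0,0,0],120],[[0,0,2.5],[0,0,0],120],[[0,0,2.5],[0,0,0],120],[[0,0,2.5],[0,0,0],120],[[0,0,2],[0,0,0],120],[[0,0,0],[0,0,0],120],[[0,0,0],[0,0,0],120]]'
python3 - <<'E'
from h import *
from fix import gauge
togo([.518,-.175,.2],4.6)
f,W=grab("wrist"); cv2.imwrite("pics/w3.png",f["frame"]); np.savez("w3.npz",W=W,frame=f["frame"])
P=W.reshape(-1,3); m=(P[:,2]>.083)&(P[:,2]<.095)&(np.hypot(P[:,0]-.469,P[:,1]-.208)<.03)
a=np.radians(15.42); d=P[m].mean(0)[:2]-[.5455,.2289]
print("pin top",P[m].mean(0),P[m,2].max(),m.sum(),"gauge xy",d@[np.cos(a),np.sin(a)],d@[-np.sin(a),np.cos(a)])
E
```

```text
t: 9.78
tcp_pos: [0.4698, 0.2088, 0.1781]
ee_rot: [1.014, 1.317, -1.002]
force: [0.4, -0.1, 0.3]
opening: 0.0495
tcp [0.4698 0.2088 0.1781] shift cm [  4.82 -38.38   2.19] turn [-0.001  0.01  -0.188] alt [-1.600e-02 -1.000e-03  2.953e+00] F [ 0.4 -0.1  0.3] open 0.0495 t 9.78 q7 -0.48
pin top [0.47092616 0.20872486 0.08709125] 0.08916651164804196 264 gauge xy -0.07725380100068338 0.00037975018894806714
```

View pics/w3.png

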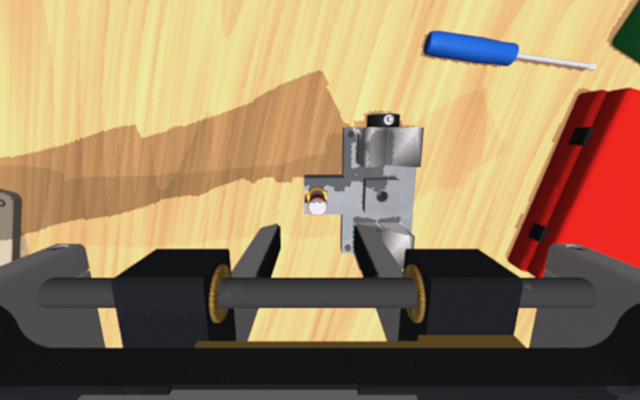

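The pin is parked: top at (317,205), gauge x -77 mm, y 0.4 mm, top height 88 mm. The bore at (383,196) is empty. On to the shaft.

```bash
python3 -m crank '[[[0.3,-2,0.5],[0,0.005,-0.02],120],[[0.4,-3.5,0.5],[0,0,-0.02],120],[[0.4,-3.5,0.5],[0,0,-0.02],120],[[0.5,-3.5,0],[0,0,-0.02],120],[[0.5,-3.5,0],[0,0,-0.02],120],[[0.5,-3.5,0],[0,0,-0.02],120],[[0.5,-3.5,0],[0,0,-0.02],120],[[0.5,-3.5,0],[0,0,-0.02],120],[[0.4,-3.5,0],[0,0,-0.02],120],[[0.3,-3,0],[0,0,-0.01],120],[[0.2,-2,0],[0,0,0],120],[[0,-1,0],[0,0,0],120],[[0,0,0],[0,0,0],120],[[0,0,0],[0,0,0],120]]'
python3 - <<'E'
from h import *
togo([.518,-.175,.18],4.6)
f,W=grab("wrist"); cv2.imwrite("pics/w4.png",f["frame"]); np.savez("w4.npz",W=W,frame=f["frame"])
P=W.reshape(-1,3); C=f["frame"].reshape(-1,3).astype(int)
y=np.array([-np.sin(np.radians(4.6)),np.cos(np.radians(4.6))]); x=np.array([y[1],-y[0]])
L=np.c_[(P[:,:2]-[.518,-.175])@x,(P[:,:2]-[.518,-.175])@y]
m=(P[:,2]>.050)&(P[:,2]<.062)&(abs(L[:,0])<.02)&(abs(L[:,1])<.13)
Q=P[m]; lf=cv2.fitLine(Q[:,:2].astype(np.float32),cv2.DIST_HUBER,0,.001,.001).ravel()
(c,s,a)=cv2.minAreaRect(Q[:,:2].astype(np.float32)*1000)
print(m.sum(),lf,"yaw",np.degrees(np.arctan2(-lf[0],lf[1]))%180,c,s,a,"zmax",np.percentile(Q[:,2],99),"along",np.percentile(L[m,1],[0.5,99.5]),"colour",C[m].mean(0))
E
```

```text
t: 11.0
tcp_pos: [0.5022, -0.1654, 0.1769]
ee_rot: [1.148, 1.266, -1.164]
force: [0.8, 0.5, -0.9]
opening: 0.0498
tcp [ 0.5022 -0.1654  0.1769] shift cm [ 1.58 -0.96  0.31] turn [-0.007 -0.022  0.003] alt [-0.034  0.011 -3.138] F [ 0.8  0.5 -0.9] open 0.0498 t 11.0 q7 0.12
2807 [ 0.08461237 -0.99641395  0.5209673  -0.14703861] yaw 4.8537445 (523.3738403320312, -170.12942504882812) (20.973209381103516, 175.63162231445312) 4.887845039367676 zmax 0.05718990560847867 along [-0.08097347  0.09138745] colour [173.00249377 171.33879587 175.57035981]
```

View pics/w4.png

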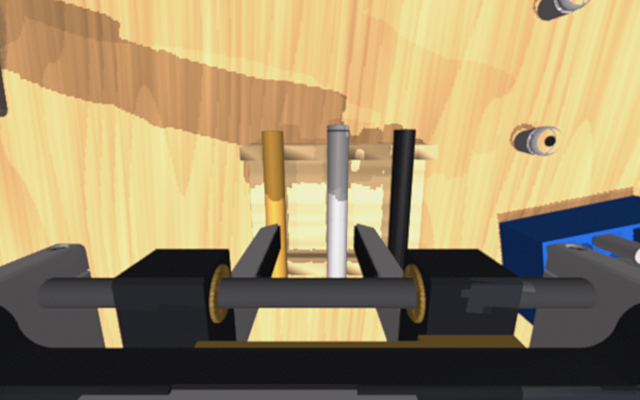

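The wrist view has brass at x≈273, the bright shaft at x≈338 between the fingers and black at x≈402. The near end is hidden, so I'll get the shaft's lengthwise centre from the visible end and the two fixed cameras.

Run:
```python
from h import *
a=np.radians(4.87); y=np.array([-np.sin(a),np.cos(a)]); x=np.array([y[1],-y[0]])
c0=np.array([.5233,-.175])
for n in ("w4","scene0","side0"):
    P=np.load(n+".npz")["W"].reshape(-1,3); L=np.c_[(P[:,:2]-c0)@x,(P[:,:2]-c0)@y]
    for off in (-.072,0,.072):
        m=(P[:,2]>.049)&(P[:,2]<.062)&(abs(L[:,0]-off)<.013)&(abs(L[:,1])<.14)
        if m.sum()>5: print(n,off,m.sum(),"x med",np.median(L[m,0]).round(4),"ridge",np.median(L[m&(P[:,2]>.055),0]).round(4),"along",L[m,1].min().round(4),L[m,1].max().round(4))
```

```text
w4 -0.072 2160 x med -0.0691 ridge -0.0713 along -0.0835 0.0873
w4 0 2892 x med -0.0001 ridge 0.0004 along -0.083 0.0927
w4 0.072 2504 x med 0.0705 ridge 0.0721 along -0.0718 0.0871
scene0 -0.072 163 x med -0.066 ridge -0.0663 along -0.1099 0.0909
scene0 0 174 x med 0.005 ridge 0.0045 along -0.1058 0.0984
scene0 0.072 191 x med 0.0773 ridge 0.0768 along -0.1102 0.093
side0 -0.072 248 x med -0.0764 ridge -0.0746 along -0.1143 0.0873
side0 0 230 x med -0.0044 ridge -0.0042 along -0.1059 0.0962
side0 0.072 213 x med 0.0675 ridge 0.0692 along -0.1126 0.091
```

```bash
python3 -m crank '[[[1.5,-1.0,-0.5],[-0.005,-0.02,0.004],120],[[0.4,-0.3,-2],[0,0,0],120],[[0,0,-2.5],[0,0,0],120],[[0,0,-1.5],[0,0,0],120],[[0,0,0],[0,0,0],120],[[0,0,0],[0,0,0],120]]' && python3 -c "
from h import *
togo([.5237,-.180,.0262],4.87)"
```

```text
t: 11.55
tcp_pos: [0.5292, -0.1698, 0.1096]
ee_rot: [1.143, 1.25, -1.128]
force: [0.8, -0.0, -0.5]
opening: 0.0496
tcp [ 0.5292 -0.1698  0.1096] shift cm [-0.55 -1.02 -8.34] turn [-0.004  0.01  -0.014] alt [-0.015 -0.006  3.128] F [ 0.8 -0.  -0.5] open 0.0496 t 11.55 q7 0.1
```

```bash
python3 -m crank '[[[-0.5,-0.9,0],[-0.004,0.01,-0.014],120],[[0,0,-1],[0,0,0],120],[[0,0,-1.5],[0,0,0],120],[[0,0,0],[0,0,0],120],[[0,0,0],[0,0,0],120]]' && python3 -c "
from h import *
togo([.5237,-.180,.0262],4.87)"
```

```text
t: 11.97
tcp_pos: [0.5277, -0.179, 0.0866]
ee_rot: [1.146, 1.242, -1.142]
force: [-0.3, 0.4, 1.0]
opening: 0.0497
tcp [ 0.5277 -0.179   0.0866] shift cm [-0.4  -0.1  -6.04] turn [ 0.002  0.006 -0.001] alt [-0.01   0.004  3.14 ] F [-0.3  0.4  1. ] open 0.0497 t 11.97 q7 0.08
```

```bash
python3 -m crank '[[[-0.4,-0.1,-1],[0,0.006,0],120],[[0,0,-1.5],[0,0,0],120],[[0,0,-1.5],[0,0,0],120],[[0,0,-1],[0,0,0],120],[[0,0,-0.4],[0,0,0],120],[[0,0,0],[0,0,0],120],[[0,0,0],[0,0,0],120]]' && python3 -c "
from h import *
togo([.5237,-.180,.0262],4.87)"
```

```text
t: 12.55
tcp_pos: [0.5251, -0.1815, 0.0323]
ee_rot: [1.145, 1.241, -1.145]
force: [0.4, -0.0, -0.5]
opening: 0.0499
tcp [ 0.5251 -0.1815  0.0323] shift cm [-0.14  0.15 -0.61] turn [ 0.005  0.005 -0.   ] alt [-0.008  0.007  3.141] F [ 0.4 -0.  -0.5] open 0.0499 t 12.55 q7 0.05
```

```bash
python3 -m crank '[[[-0.15,0.1,-0.4],[0.005,0.005,0],120],[[0,0,-0.2],[0,0,0],120],[[0,0,0],[0,0,0],120]]' 60 && python3 -c "
from h import *
togo([.5237,-.180,.0262],4.87)"; python3 -m crank '[[[0,0,0],[0,0,0],255],[[0,0,0],[0,0,0],255],[[0,0,0],[0,0,0],255],[[0,0,0],[0,0,0],255],[[0,0,0],[0,0,0],255],[[0,0,0],[0,0,0],255],[[0,0,0],[0,0,0],255],[[0,0,0],[0,0,0],255]]' 60 && python3 -c "
from h import *
togo([.5237,-.180,.12],4.87)"
```

```text
t: 12.8
tcp_pos: [0.5245, -0.1807, 0.0272]
ee_rot: [1.147, 1.247, -1.145]
force: [-0.5, -1.4, -0.4]
opening: 0.0497
tcp [ 0.5245 -0.1807  0.0272] shift cm [-0.08  0.07 -0.1 ] turn [-0.     0.002 -0.   ] alt [-3.000e-03 -0.000e+00  3.141e+00] F [-0.5 -1.4 -0.4] open 0.0497 t 12.8 q7 0.05
t: 13.47
tcp_pos: [0.5243, -0.181, 0.028]
ee_rot: [1.147, 1.246, -1.145]
force: [-0.3, -0.2, -0.0]
opening: 0.0228
tcp [ 0.5243 -0.181   0.028 ] shift cm [-0.06  0.1   9.2 ] turn [0.    0.002 0.   ] alt [ 3.000e-03 -0.000e+00 -3.141e+00] F [-0.3 -0.2 -0. ] open 0.0228 t 13.47 q7 0.05
```

```bash
python3 -m crank '[[[0,0,0],[0,0,0],255],[[0,0,0],[0,0,0],255],[[0,0,0.5],[0,0,0],255],[[0,0,1.5],[0,0,0],255],[[0,0,2],[0,0,0],255],[[0,0,2.5],[0,0,0],255],[[0,0,2.5],[0,0,0],255],[[0,0,2],[0,0,0],255],[[0,0,0],[0,0,0],255],[[0,0,0],[0,0,0],255]]' && python3 -c "
from h import *
togo([.5455,.229,.14],15.42)"
```

```text
t: 14.3
tcp_pos: [0.5168, -0.1786, 0.1373]
ee_rot: [1.144, 1.262, -1.152]
force: [-0.3, 0.2, -6.9]
opening: 0.0229
tcp [ 0.5168 -0.1786  0.1373] shift cm [ 2.87 40.76  0.27] turn [-0.004 -0.013  0.183] alt [-0.019  0.006 -2.958] F [-0.3  0.2 -6.9] open 0.0229 t 14.3 q7 0.12
```

```bash
python3 -m crank '[[[0.1,1.5,0.3],[-0.004,-0.013,0.01],255],[[0.2,2.5,0.2],[0,0,0.02],255],[[0.3,3.3,0],[0,0,0.02],255],[[0.3,3.3,0],[0,0,0.02],255],[[0.3,3.3,0],[0,0,0.02],255],[[0.3,3.3,0],[0,0,0.02],255],[[0.3,3.3,0],[0,0,0.02],255],[[0.2,3.3,0],[0,0,0.02],255],[[0.2,3.3,0],[0,0,0.02],255],[[0.2,3.3,0],[0,0,0.01],255],[[0.2,3,0],[0,0,0],255],[[0.1,2,0],[0,0,0],255],[[0,1,0],[0,0,0],255],[[0,0,0],[0,0,0],255],[[0,0,0],[0,0,0],255]]' && python3 -c "
from h import *
togo([.5455,.229,.14],15.42)"
```

```text
t: 15.55
tcp_pos: [0.5203, 0.2037, 0.1181]
ee_rot: [0.986, 1.355, -1.028]
force: [-0.4, -0.2, -7.1]
opening: 0.0226
tcp [0.5203 0.2037 0.1181] shift cm [2.52 2.53 2.19] turn [ 0.004 -0.037 -0.007] alt [0.057 0.006 3.134] F [-0.4 -0.2 -7.1] open 0.0226 t 15.55 q7 -0.4
```

```bash
python3 -m crank '[[[1.3,1.3,0.3],[0.004,-0.02,0],255],[[1.1,1.1,0.3],[0,-0.017,-0.007],255],[[0,0,0],[0,0,0],255],[[0,0,0],[0,0,0],255]]'
python3 - <<'E'
from h import *
togo([.5455,.229,.12],15.42)
a=np.radians(15.42); y=np.array([-np.sin(a),np.cos(a)]); x=np.array([y[1],-y[0]]); g=np.array([.5455,.2289])
for n in ("wrist","side","scene"):
    f,W=grab(n); P=W.reshape(-1,3); L=np.c_[(P[:,:2]-g)@x,(P[:,:2]-g)@y,P[:,2]]
    zc=ctrl.sense()["tcp_pos"][2]+.017
    m=(P[:,2]>zc+.003)&(P[:,2]<zc+.016)&(abs(L[:,0])<.03)&(abs(L[:,1])<.13)&((n=="wrist")|(abs(L[:,1])>.012))
    q=L[m]; 
    if len(q)<10: print(n,len(q)); continue
    s=np.polyfit(q[:,1],q[:,0],1); print(n,len(q),"slope,x0",s.round(4),"along",q[:,1].min().round(4),q[:,1].max().round(4),"z hi at +/-",[np.percentile(q[k,2],95).round(4) if k.sum()>3 else None for k in (q[:,1]>.05,q[:,1]<-.05)])
    if n=="side": cv2.imwrite("pics/s5.png",cv2.resize(f["frame"][180:330,220:420],None,fx=3.5,fy=3.5,interpolation=cv2.INTER_CUBIC))
E
```

```text
t: 15.88
tcp_pos: [0.5435, 0.2192, 0.1214]
ee_rot: [1.007, 1.32, -1.023]
force: [-0.6, -1.4, -6.2]
opening: 0.0226
tcp [0.5435 0.2192 0.1214] shift cm [ 0.2   0.98 -0.14] turn [ 0.009 -0.005  0.008] alt [-0.007 -0.013 -3.133] F [-0.6 -1.4 -6.2] open 0.0226 t 15.88 q7 -0.44
wrist 9236 slope,x0 [ 0.0101 -0.0044] along -0.0729 0.0896 z hi at +/- [np.float64(0.1496), np.float64(0.1499)]
side 316 slope,x0 [ 0.0212 -0.0087] along -0.1101 0.0922 z hi at +/- [np.float64(0.1497), np.float64(0.15)]
scene 129 slope,x0 [0.0342 0.0041] along -0.113 0.0773 z hi at +/- [np.float64(0.1544), np.float64(0.1531)]
```

View pics/s5.png

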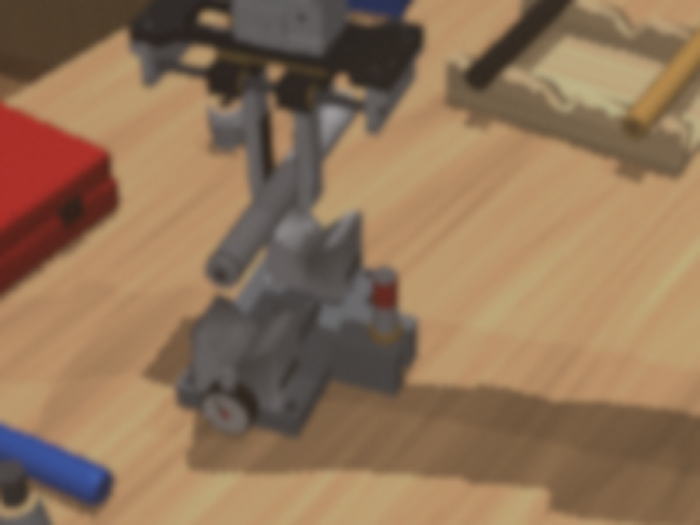

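The shaft is level and held at its middle above the V's, and the pin stands in the notch at (385,300). I'll centre and lower it.

```bash
python3 -m crank '[[[0.2,0.8,-0.5],[0.009,-0.005,0.008],255],[[0,0.1,-1],[0,0,0],255],[[0,0,-1.2],[0,0,0],255],[[0,0,-0.5],[0,0,0],255],[[0,0,0],[0,0,0],255],[[0,0,0],[0,0,0],255]]' && python3 -c "
from h import *
togo([.5455,.229,.048],15.42)"
```

```text
t: 16.53
tcp_pos: [0.5442, 0.2272, 0.086]
ee_rot: [1.01, 1.326, -1.01]
force: [-0.7, 0.3, -5.0]
opening: 0.0227
tcp [0.5442 0.2272 0.086 ] shift cm [ 0.13  0.18 -3.8 ] turn [-0.001 -0.001  0.001] alt [-2.000e-03  1.000e-03 -3.141e+00] F [-0.7  0.3 -5. ] open 0.0227 t 16.53 q7 -0.46
```

```bash
python3 -m crank '[[[0.13,0.18,-0.5],[0,0,0],255],[[0,0,-1],[0,0,0],255],[[0,0,-0.9],[0,0,0],255],[[0,0,-0.3],[0,0,0],255],[[0,0,0],[0,0,0],255],[[0,0,0],[0,0,0],255]]' && python3 -c "
from h import *
togo([.5455,.229,.048],15.42)"
```

```text
t: 17.03
tcp_pos: [0.546, 0.2294, 0.0562]
ee_rot: [1.01, 1.326, -1.009]
force: [-0.6, 0.3, -6.5]
opening: 0.0225
tcp [0.546  0.2294 0.0562] shift cm [-0.05 -0.04 -0.82] turn [-0.001 -0.001  0.001] alt [-1.000e-03  2.000e-03 -3.141e+00] F [-0.6  0.3 -6.5] open 0.0225 t 17.03 q7 -0.47
```

```bash
python3 -m crank '[[[-0.05,0,-0.3],[0,0,0],255],[[0,0,-0.3],[0,0,0],255],[[0,0,0],[0,0,0],255]]' && python3 -m crank '[[[0,0,-0.2],[0,0,0],255],[[0,0,-0.1],[0,0,0],255]]' && python3 -c "
from h import *
togo([.5455,.229,.048],15.42)"
```

```text
t: 17.28
tcp_pos: [0.5459, 0.2296, 0.0502]
ee_rot: [1.011, 1.325, -1.009]
force: [-0.4, 0.1, -6.1]
opening: 0.023
t: 17.45
tcp_pos: [0.5461, 0.2298, 0.0486]
ee_rot: [1.011, 1.324, -1.008]
force: [-4.5, -2.4, 7.7]
opening: 0.0222
tcp [0.5461 0.2298 0.0486] shift cm [-0.06 -0.08 -0.06] turn [-0.001  0.001  0.001] alt [ 2.00e-03  2.00e-03 -3.14e+00] F [-4.5 -2.4  7.7] open 0.0222 t 17.45 q7 -0.48
```

```bash
python3 -m crank '[[[-0.08,-0.02,-0.1],[0,0,0],255]]' && python3 -m crank '[[[-0.05,-0.02,-0.15],[0,0,0],255]]'  && python3 -c "
from h import *
togo([.5455,.229,.048],15.42)"
```

```text
t: 17.53
tcp_pos: [0.546, 0.2298, 0.0486]
ee_rot: [1.012, 1.323, -1.007]
force: [-0.6, -1.0, -3.5]
opening: 0.0227
t: 17.62
tcp_pos: [0.546, 0.2298, 0.0483]
ee_rot: [1.013, 1.322, -1.006]
force: [-3.6, -1.7, 10.3]
opening: 0.0226
tcp [0.546  0.2298 0.0483] shift cm [-0.05 -0.08 -0.03] turn [-0.002  0.004  0.002] alt [ 6.00e-03  3.00e-03 -3.14e+00] F [-3.6 -1.7 10.3] open 0.0226 t 17.62 q7 -0.48
```

```bash
python3 -m crank '[[[-0.1,-0.03,-0.25],[0.002,-0.004,0],255]]'  && python3 -c "
from h import *
for i in range(5):
    ctrl.grab_frame('side'); s=ctrl.sense(); print(s['tcp_pos'].round(4),s['force'].round(1),s['wrist_torque'].round(2))"
```

```text
t: 17.7
tcp_pos: [0.5461, 0.2298, 0.0482]
ee_rot: [1.017, 1.318, -1.001]
force: [-4.8, -3.1, 22.0]
opening: 0.0225
[0.546  0.2298 0.0482] [-2.8 -2.  12.8] [-0.47  0.51  0.03]
[0.546  0.2298 0.0482] [-3.5 -1.9 12.9] [-0.45  0.59 -0.01]
[0.546  0.2298 0.0482] [-3.4 -2.3 13. ] [-0.49  0.62  0.05]
[0.546  0.2298 0.0482] [-2.8 -2.2 12.8] [-0.48  0.59  0.09]
[0.546  0.2298 0.0482] [-3.6 -1.4 12.5] [-0.41  0.58  0.03]
```

```bash
python3 -m crank '[[[-0.2,-0.06,-0.28],[0.005,-0.01,0],255]]'
python3 - <<'E'
from h import *
a=np.radians(15.42); y=np.array([-np.sin(a),np.cos(a)]); x=np.array([y[1],-y[0]]); g=np.array([.5455,.2289])
for n in ("side","scene","wrist","wrist"):
    f,W=grab(n); P=W.reshape(-1,3); L=np.c_[(P[:,:2]-g)@x,(P[:,:2]-g)@y,P[:,2]]
    s=ctrl.sense(); print(s['tcp_pos'].round(4),s['force'].round(1),round(s["opening"],4),round(s["t"],2))
    m=(P[:,2]>.071)&(P[:,2]<.082)&(abs(L[:,0])<.016)&(abs(L[:,1])<.13)&(abs(L[:,1])>.012)
    q=L[m]
    if len(q)>10:
        c=np.polyfit(q[:,1],q[:,0],1); print(n,len(q),"slope,x0",c.round(4),"along",q[:,1].min().round(4),q[:,1].max().round(4),"top +/-",[np.percentile(q[k,2],95).round(4) if k.sum()>3 else None for k in (q[:,1]>.05,q[:,1]<-.05)])
    k=(P[:,2]>.083)&(P[:,2]<.095)&(np.hypot(L[:,0]+.079,L[:,1])<.02); print(n,"pin",L[k].mean(0).round(4) if k.sum() else None,k.sum())
    if n=="side": cv2.imwrite("pics/s6.png",cv2.resize(f["frame"][180:330,220:420],None,fx=3.5,fy=3.5,interpolation=cv2.INTER_CUBIC))
print(s["ee_rot"],s["wrist_torque"].round(2),abs(s["joint_vel"]).max())
cv2.imwrite("pics/w6.png",f["frame"])
E
```

```text
t: 18.03
tcp_pos: [0.5461, 0.2299, 0.0481]
ee_rot: [1.028, 1.31, -0.988]
force: [-0.2, -2.1, 15.0]
opening: 0.0224
[0.546 0.23  0.048] [-1.8 -0.9 11.8] 0.0226 18.08
side 244 slope,x0 [ 0.0145 -0.0034] along -0.0985 0.1017 top +/- [np.float64(0.0772), np.float64(0.0766)]
side pin [-0.0794  0.0023  0.0861] 37
[0.546  0.2299 0.048 ] [-1.8 -1.2 11.2] 0.0229 18.13
scene 84 slope,x0 [-0.0034  0.0036] along -0.1028 0.0891 top +/- [np.float64(0.0774), np.float64(0.0805)]
scene pin [-0.0713  0.001   0.0893] 13
[0.546  0.2299 0.048 ] [-1.4 -1.9 11.3] 0.0227 18.18
wrist 6749 slope,x0 [ 0.0005 -0.0001] along -0.0617 0.099 top +/- [np.float64(0.0767), np.float64(0.0763)]
wrist pin [-0.0776  0.0023  0.0869] 690
[0.546  0.2299 0.048 ] [-1.3 -0.5 12.6] 0.0232 18.23
wrist 6714 slope,x0 [-0.0003  0.    ] along -0.0617 0.0993 top +/- [np.float64(0.0767), np.float64(0.0763)]
wrist pin [-0.0775  0.0023  0.0869] 694
[ 1.02762745  1.31002417 -0.98751675] [-0.45  0.26 -0.  ] 0.004761939082674753
```

View pics/s6.png

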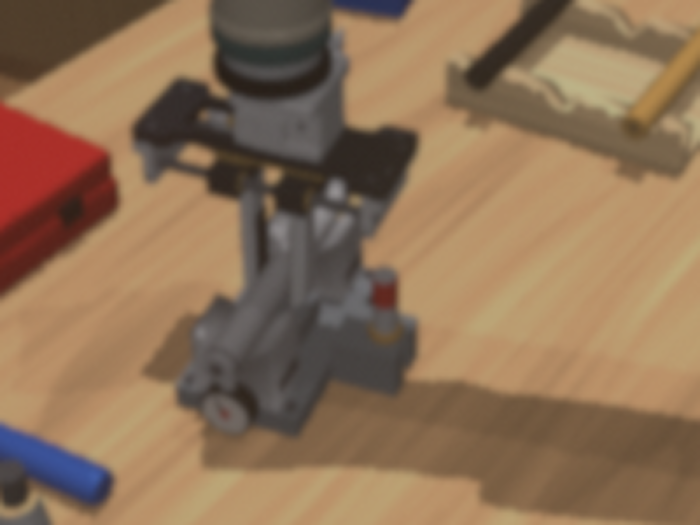

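View pics/w6.png

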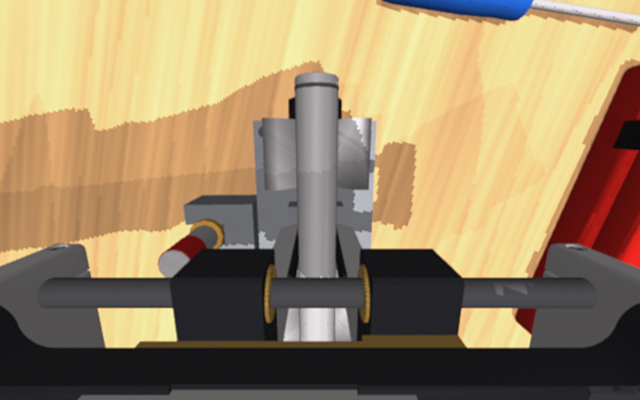

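```bash
python3 -m crank '[[[-0.2,-0.06,-0.35],[0.005,-0.01,0],255]]'  && python3 -c "
from h import *
for i in range(6):
    ctrl.grab_frame('side'); s=ctrl.sense(); print(s['tcp_pos'].round(4),s['force'].round(1),s['wrist_torque'].round(2),s['ee_rot'].round(3),abs(s['joint_vel']).max().round(4))"
```

```text
t: 18.32
tcp_pos: [0.5462, 0.23, 0.0479]
ee_rot: [1.038, 1.302, -0.975]
force: [-5.0, -4.2, 28.2]
opening: 0.0228
[0.5462 0.2301 0.048 ] [-2.4 -2.7 17.9] [-0.57  0.44  0.1 ] [ 1.039  1.301 -0.973] 0.0255
[0.5462 0.23   0.0479] [-2.7 -2.1 18.6] [-0.63  0.58  0.06] [ 1.038  1.301 -0.974] 0.0187
[0.5462 0.2301 0.048 ] [-3.4 -3.3 18.3] [-0.64  0.6   0.05] [ 1.038  1.301 -0.974] 0.0072
[0.5462 0.23   0.048 ] [-3.3 -1.9 18.9] [-0.68  0.56  0.02] [ 1.038  1.301 -0.974] 0.0032
[0.5462 0.2301 0.048 ] [-4.1 -3.7 19. ] [-0.65  0.6   0.08] [ 1.038  1.301 -0.974] 0.0019
[0.5462 0.23   0.048 ] [-4.1 -3.3 19.3] [-0.67  0.66  0.07] [ 1.038  1.301 -0.974] 0.0019
```

```bash
python3 -m crank '[[[-0.15,-0.05,-0.28],[0,0,0],255]]'  && python3 -c "
from h import *
for i in range(6):
    ctrl.grab_frame('side'); s=ctrl.sense(); print(s['tcp_pos'].round(4),s['force'].round(1),s['wrist_torque'].round(2),abs(s['joint_vel']).max().round(4))
togo([.5455,.229,.048],15.42)"
```

```text
t: 18.7
tcp_pos: [0.5463, 0.2301, 0.048]
ee_rot: [1.04, 1.299, -0.971]
force: [-2.9, -1.8, 12.2]
opening: 0.0225
[0.5463 0.2301 0.048 ] [-2.5 -2.8 15. ] [-0.62  0.64  0.09] 0.0069
[0.5463 0.2301 0.048 ] [-2.8 -2.2 15.1] [-0.63  0.61  0.02] 0.0052
[0.5463 0.2301 0.048 ] [-1.6 -2.  15.1] [-0.59  0.66  0.05] 0.0035
[0.5463 0.2301 0.048 ] [-3.3 -2.1 15.3] [-0.61  0.69  0.03] 0.0023
[0.5463 0.2301 0.048 ] [-3.2 -1.6 15.6] [-0.54  0.68  0.09] 0.0018
[0.5463 0.2301 0.048 ] [-2.6 -2.9 16.6] [-0.61  0.71  0.05] 0.0014
tcp [0.5463 0.2301 0.048 ] shift cm [-0.08 -0.11  0.  ] turn [-0.018  0.045  0.001] alt [ 0.07   0.028 -3.14 ] F [-2.6 -2.9 16.6] open 0.0229 t 19.0 q7 -0.51
```

A steady push of about 15 to 16 N, with the shaft still and the lateral force small. I'm handing in.

```bash
python3 -c "
from workcell import ctrl
print(ctrl.sign_off()); s=ctrl.sense(); print(s['t'],s['tcp_pos'],s['force'])"
```

```text
the job is handed in; nothing more can be done
None
the job is handed in; nothing more can be done
```

The stop pin is parked in the notch and released. The bright shaft lies in both V-blocks, still gripped and pressed down at its middle. I handed in at about 19 s; the hand-in gives no verdict.

Last checks before handing in:
- **Pin:** it stands upright with its collar on the lug. It measured 77 mm from the bore and 0.4 mm off the slot's centre line right after release. A later look read 2 mm off, probably from seeing only one side of the post; both are within the 6 mm allowed.
- **Shaft:** by the wrist camera it is within about 0.1 mm of centre and aligned to within 0.001 rad. Its axis is about 65 mm above the bench, and lengthwise it is centred within a few millimetres. The two fixed cameras disagreed by 3–4 mm sideways, within their calibration and resolution, and I relied on the wrist camera.
- **Push:** it settled at 15–16.6 N down with 3–4 N sideways, so I work out more than 10 N on each V face. A moment earlier it was 19 N, and I eased it back. The arm was still at the end.
- **Not checked directly:** I did not read the plunger's travel. The shaft was at seated height over the dial, which should push it in about 2.5 mm. The tool ended tilted about 0.05 rad about the shaft, which did not move the shaft out of its seat.
- **Other items:** in the pictures the other two bars were still in their places. I did not measure the bystanders again.

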